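# Bring the chopping board's handle slot out over the worktop's edge

## Robot

A 6-joint arm with a two-finger parallel gripper is mounted at the origin on a cart in front of the work surface, level with it; the furniture and walls round the work are solid. World frame = base frame: x ahead of the robot, y to its left, z up, the work surface at z = 0. Lengths are in m, angles in rad, forces in N, time in s.
With the tool pointing down it reaches from about 0.35 to 0.975 m from the base axis. Payload 4.9 kg.
Tool frame: the origin (TCP) lies at the very end of the fingers, on their centre line; the grasp point (between the pads) lies 19 mm behind it (ctrl.grasp_offset is the distance from the TCP to the grasp point, in m); z points along the fingers, y is the line along which they close (so a half turn about z gives the same grasp; the last joint's range is limited). The gripper opens to 85 mm and grips with 20 to 120 N. Pads are 22 mm wide; open, the fingers measure 114 mm over their backs; the gripper's body (76 mm by 85 mm) begins 54 mm behind the grasp point. The pads swing forward as they close: fully open they stand 13 mm farther back than shut.
Start: joints at [1.019, 0.053, 1.613, -0, 1.476, -0.119], TCP at [0.262, 0.567, 0.231] pointing down, gripper open.
Joint ranges: [-3.01, 3.01], [-1.01, 2.22], [0.06, 2.58], [-1.02, 4.17], [0.09, 2.62], [-3.14, 3.14]. Speed limits (rad/s): [2.57, 2.57, 3.14, 3.14, 3.14, 3.14].

## Interface

Orientations are given as a rotation vector (axis times angle).
In Python, from station import ctrl, optics gives the robot as it stands.
- The arm moves only by the shell command python3 -m handwheel 'ROWS' [OPENING] [FORCE]. ROWS is JSON, a list of rows, each an object of numbers: "tx", "ty", "tz": the shift along the tool's x, y, z in mm; "roll": the turn about the tool's z in rad. A call has 1 to 12 rows; each row shifts and turns the commanded pose from where the row before left it, along the tool's axes as they then stand; what a row does not reach is not made up. A row lasts 1/12 s, in which the tool goes at most 41.7 mm and 7.16 degrees, less where a joint would pass 70% of its speed; a pose out of reach is approached as far as the arm can. A call with a gripper value outside its range is refused whole. OPENING is the finger opening in mm, from 0 to 85.4, set as the call begins (- or left out, the last holds). The fingers move at their own pace and stop on an object; FORCE is the grip in N (left out, the last holds). Time passes only in rows, so rows that do not move let the fingers close. It gives the time, the measured TCP pose, the force, the opening and the grip force at its end, in the units of the state.
- ctrl.get_obs(): the state, without advancing time (a new reading comes with each control period).
- optics.get_image(name): name is "scene" or "top" or "wrist"; returns (picture, depth): 384x512x3 uint8, red, green, blue; 384x512 float32, m along the optical axis (not along the pixel's ray), 0 where there is no reading.
- optics.camera_params(name): a dict with "mtx" (3x3 intrinsics, pixels), "k1" (the pictures are not rectified: a ray, as slopes to the right and down, at radius r is drawn at 1 + k1 r^2 times it, then the intrinsics apply), "extrinsics" (4x4, takes a point from camera to world coordinates); the wrist camera has in their place "tool_from_camera" (4x4, takes a point from camera to tool coordinates, whose origin is the TCP and whose axes are the flange's). Camera axes: x right, y down, z forward; pixel columns grow to the right and rows downward; lengths in m; the calibration is good to about 2 mm. A picture is of the moment at which its call begins: read the wrist's pose just before it. camera_params takes no time and is no camera call.
- ctrl.finish_job(): hands the job in; it is judged then, once.
The state is a dict: "t": time; "q": joint angles; "dq": joint speeds; "effort": joint torques, N m; "tool_pos": TCP position; "tool_rot": TCP orientation; "contact_force": force on the tool from outside, world axes, zero at the start; "wrist_torque": the same for the moment, N m; "opening": finger opening in m; "grip_force": force on a finger pad.
Only numpy, scipy, OpenCV 4.12 (cv2) and the standard library are available. Lean on these libraries where they do the work, as an engineer would, in place of code of your own. Each camera call takes 0.05 s, during which the arm holds its last target. There are 200 camera calls.

## Task

The white chopping board lies flat on the worktop, too thin to get fingers under. First push the flat tin off it sideways, to whichever side has room, so that the tin lies flat on the worktop beside the board; then slide the board straight towards you, square to the worktop's front edge, until its whole handle slot is clear past that edge and a hand can come up through it, but leaving no more than 3 cm of board between the slot and the edge. Only push with the fingertips: pick nothing up, do not tip the board or the tin over, and leave the mug, the salt shaker and the egg box where they are.

Things in the scene. Friction and masses are not known exactly. Their poses are not given: they have to be found in the camera images.
- board: White plastic chopping board, 155 mm (x) by 240 mm (y) by 9 mm thick, 0.3 to 0.65 kg, loose on the worktop. Origin: centre of its underside, z up; at yaw 0 x points away from the robot and the long rims are parallel to the worktop's front edge. A handle slot goes through it near the near rim: x from -62.5 to -36.5 mm, y from -45 to 45 mm. Starts turned up to 0.25 rad, wholly on the worktop.
- slot_left (a point): Left (+y) end of the handle slot's inner side (the side farther from the robot), on the board's top: (-36.5, 45, 9) mm in the board's frame. The slot is clear of the worktop when this point and slot_right have x below that of worktop_edge.
- slot_right (a point): Right (-y) end of the same inner side of the slot: (-36.5, -45, 9) mm in the board's frame.
- far_edge (a point): Middle of the board's far long rim, on its top: (77.5, 0, 9) mm in the board's frame. Pushing this rim towards the robot slides the board to the edge; 9 mm high, vertical.
- worktop_edge (a point): A point on the worktop's front edge, at the height of its top (z = 0). The edge is straight and runs along world y through this point (from y = -0.62 to 0.43); the worktop lies at greater x, open air at lesser x. Its axes are the world's. A wall cabinet hangs 0.48 m above the worktop, beyond about x = 0.62 and right of y = 0.3: keep wrists low there.
- fish_tin: Flat oblong fish tin, cream sides, turquoise lid, 63 mm (x) by 105 mm (y) by 27 mm high; its solid is 60 by 100 mm; 0.1 to 0.21 kg. Origin: centre of its underside, z up. Starts loose on the board behind the slot, its long axis within 0.3 rad of the board's x, so its long sides face left and right. On one side of the board at least (left or right) 0.11 m of worktop is free.
- mug: White mug with a pink-beige band, 82 by 108 mm (with handle), 92 mm high, standing loose left or right of the board; origin at the centre of its underside. Stays where it is.
- salt_mill: Salt shaker of clear plastic with a grey top, 44 mm across, 90 mm high, standing loose behind; origin at the centre of its underside. Stays where it is.
- egg_box: Pale blue-grey egg box with a yellow label, 106 by 156 by 72 mm, its long side along world x within 0.2 rad, standing loose on the other side of the board than the mug; origin at the centre of its underside. Stays where it is.
Not all that is in view belongs to the job. Of the things shaped like the fish_tin, the cream one is meant.

How it is judged:
By the outcome, as a careful person would: the job done as asked, in the order asked, and still so for the second after the job is handed in, with the robot touching nothing.
It also fails if it takes over 54 s, if anything falls off the work surface, if the arm or the gripper's body presses on something with over 40 N, if the wrist force passes 120 N, or if a joint passes its speed limit or range.

## Working session

There is one attempt and no reset: what is moved stays moved. The work goes in short steps, Python scripts to look and compute and a shell command to move; the robot and the scene stay as the last step left them, time stands still between calls to the robot, and variables do not carry over. Pictures are saved under pics/ and viewed, at most 10 in all, crops included, and the job is handed in when it is done.

```bash
ls; mkdir -p pics; cat > h.py <<'E'
import numpy as np, cv2
from station import ctrl, optics
from scipy.spatial.transform import Rotation as R
def cam(n):
    o=ctrl.get_obs(); im,d=optics.get_image(n); p=optics.camera_params(n)
    if n=="wrist":
        T=np.eye(4);T[:3,:3]=R.from_rotvec(o["tool_rot"]).as_matrix();T[:3,3]=o["tool_pos"]
        E=T@np.array(p["tool_from_camera"])
    else: E=np.array(p["extrinsics"])
    return im,d,np.array(p["mtx"]),p["k1"],E
def rays(uv,K,k1):
    return cv2.undistortPoints(np.float64(uv).reshape(-1,1,2),K,np.array([k1,0,0,0.])).reshape(-1,2)
def plane(uv,c,z):
    im,d,K,k1,E=c; r=rays(uv,K,k1); r=np.c_[r,np.ones(len(r))]@E[:3,:3].T
    o=E[:3,3]; return o+r*((z-o[2])/r[:,2])[:,None]
def cloud(c):
    im,d,K,k1,E=c; v,u=np.mgrid[:384,:512]; r=rays(np.c_[u.ravel(),v.ravel()],K,k1)
    P=np.c_[r,np.ones(len(r))]*d.reshape(-1,1)
    P=P@E[:3,:3].T+E[:3,3]; P[d.ravel()==0]=np.nan
    return P.reshape(384,512,3)
def save(im,n,s=1): cv2.imwrite(f"pics/{n}.png",cv2.resize(im,None,fx=s,fy=s,interpolation=cv2.INTER_CUBIC)[:,:,::-1])
E
python3 - <<'E'
from h import *
t=cam("top"); s=cam("scene")
save(np.vstack([t[0],s[0]])[:, :],"a",0.78)
save(t[0],"top",1.5)
np.savez("t.npz",im=t[0],d=t[1],K=t[2],k1=t[3],E=t[4])
print(t[4],s[4]); o=ctrl.get_obs(); print(o)
E
```

```text
pics
[[ 0.01376749 -0.98768827  0.15582793  0.26250431]
 [-0.99781475 -0.02364288 -0.06169874  0.06836105]
 [ 0.06462334 -0.15463797 -0.98585543  1.53387658]
 [ 0.          0.          0.          1.        ]] [[ 4.82581267e-01 -5.61114514e-01  6.72507117e-01 -4.78421838e-01]
 [-8.75850999e-01 -3.08649330e-01  3.70972530e-01 -5.63730575e-01]
 [-5.89200022e-04 -7.68040424e-01 -6.40401093e-01  9.66255697e-01]
 [ 0.00000000e+00  0.00000000e+00  0.00000000e+00  1.00000000e+00]]
{'t': 0.1, 'q': array([ 1.01897939e+00,  5.32674900e-02,  1.61419450e+00,  1.31275510e-05,
        1.47601501e+00, -1.18984160e-01]), 'dq': array([ 0.00069387, -0.00020207, -0.00296737,  0.00153371, -0.00154534,
        0.00118906]), 'effort': array([ 1.89909956e-04, -3.94903636e+01, -3.71361780e+01, -1.06981017e-04,
        3.90465197e-03, -8.59239123e-06]), 'tool_pos': array([0.26183188, 0.56686891, 0.23017786]), 'tool_rot': array([-6.74463132e-01, -3.06769000e+00,  2.78768511e-03]), 'contact_force': array([ 0.52441215, -0.0258312 ,  0.26457361]), 'wrist_torque': array([-0.01410391, -0.0202269 ,  0.02532265]), 'grip_force': 0.0, 'opening': 0.0853350812423858}
```

View pics/top.png

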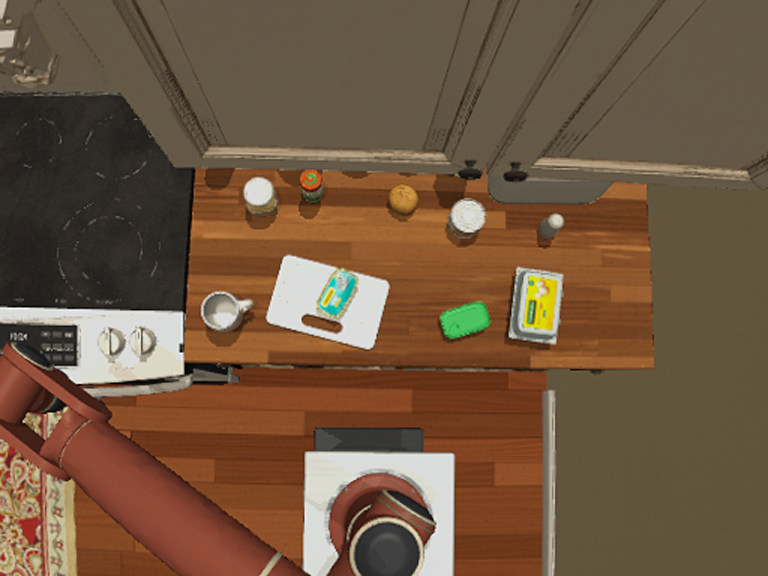

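View pics/a.png

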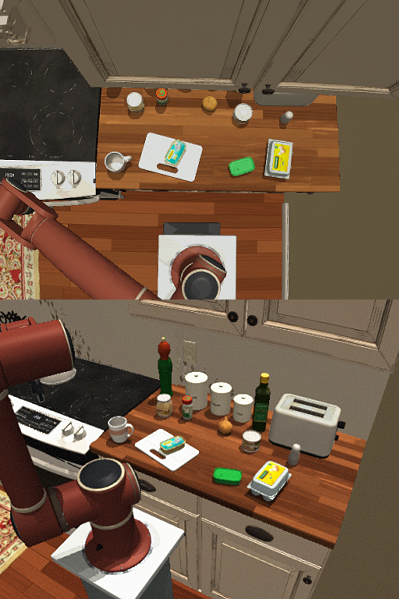

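The top view shows the board at about (328,302) in the 1.5x picture, its slot at (321,323), and the mug at (223,312). Two tin-shaped things are in view: the cream and turquoise one on the board at (337,292), and a plain green one at (465,320). The cream one on the board fits the description. I'll confirm that in a crop and measure everything now.

```bash
cat > meas.py <<'E'
from h import *
def rect(mask,c,z,name,amin=60):
    n,l,st,ce=cv2.connectedComponentsWithStats(mask.astype(np.uint8))
    i=1+np.argmax(st[1:,4]); cn=cv2.findContours((l==i).astype(np.uint8),cv2.RETR_EXTERNAL,cv2.CHAIN_APPROX_NONE)[0][0].reshape(-1,2)
    P=plane(cn,c,z)[:,:2]; r=cv2.minAreaRect(np.float32(P*1000))
    print(name,"px",ce[i].round(),"ctr",np.round(r[0],1),"size",np.round(r[1],1),"ang",round(r[2],1)); return r,P
def board(c):
    hsv=cv2.cvtColor(c[0],cv2.COLOR_RGB2HSV)
    W=plane(np.indices((384,512))[::-1].reshape(2,-1).T,c,0.009).reshape(384,512,3)
    return hsv,W
if __name__=="__main__":
    c=cam("top"); hsv,W=board(c); H,S,V=cv2.split(hsv); P=cloud(c)
    reg=np.zeros((384,512),bool); reg[165:240,172:265]=1
    r,_=rect(reg&(S<60)&(V>140),c,.009,"board"); print(cv2.boxPoints(r).round())
    rect(reg&(H>75)&(H<100)&(S>70),c,.036,"tin lid")
    slot=reg&(S>80)&(H<25)&(V<170); slot[:207]=0; slot[:, :198]=0; slot[225:]=0; slot[:,232:]=0
    rect(slot,c,.0045,"slot")
    g=(H>50)&(H<75)&(S>120); rect(g,c,.03,"green")
    m=np.zeros_like(reg); m[190:224,132:170]=1; 
    for nm,(a,b,e,f) in dict(mug=(188,226,130,172),egg=(175,232,335,378),tin=(172,215,205,242),green=(198,228,290,330),board=(165,240,172,265)).items():
        Q=P[a:b,e:f].reshape(-1,3); z0=.004 if nm=="board" else .016; Q=Q[Q[:,2]>z0]
        print(nm,np.round(np.nanpercentile(Q,[1,50,99],axis=0),3).tolist())
    # front edge
    for u in (170,220,270,330,400):
        col=P[:,u]; ok=np.where((col[:,2]>-.01))[0]; ok=ok[ok<260]; print(u,col[ok.max()].round(3), plane([[u,ok.max()+.5]],c,0)[0,:2].round(3))
    save(c[0][160:245,125:330],"crop",3.5)
E
python3 meas.py
```

```text
board px [217. 201.] ctr [469.5 117.9] size [241.  156.8] ang 76.4
[[365.  19.]
 [517. -18.]
 [574. 217.]
 [422. 254.]]
tin lid px [226. 196.] ctr [484.2  97.4] size [50.  92.6] ang 61.9
slot px [214. 215.] ctr [421.9 130.7] size [87.2 23. ] ang 76.3
green px [310. 213.] ctr [ 433.2 -177.2] size [ 62.3 103.9] ang 19.2
mug [[0.397, 0.276, 0.017], [0.445, 0.338, 0.064], [0.471, 0.374, 0.096]]
egg [[0.391, -0.381, 0.032], [0.463, -0.324, 0.069], [0.544, -0.276, 0.079]]
tin [[0.433, 0.055, 0.018], [0.484, 0.097, 0.033], [0.535, 0.14, 0.041]]
green [[0.397, -0.228, 0.017], [0.433, -0.178, 0.024], [0.47, -0.129, 0.032]]
board [[0.356, -0.017, 0.004], [0.47, 0.114, 0.009], [0.575, 0.249, 0.038]]
170 [ 0.333  0.271 -0.006] [0.331 0.27 ]
220 [ 0.33   0.109 -0.005] [0.328 0.109]
270 [ 0.33  -0.053 -0.009] [ 0.328 -0.052]
330 [ 0.335 -0.25  -0.001] [ 0.334 -0.249]
400 [ 0.331 -0.49  -0.002] [ 0.329 -0.489]
```

View pics/crop.png

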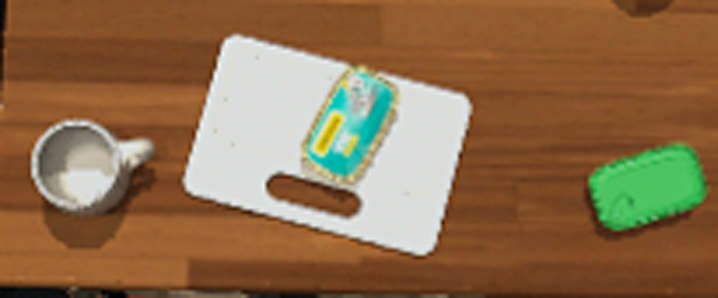

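The crop confirms it: the tin with cream sides and a turquoise lid lies on the board (crop px 350,125), and the plain green one at (648,187) stays. The board measures 241x157 with yaw -0.238, and its slot agrees with the given sizes. The front edge is at x≈0.330. On the right there is free worktop from the rim (y≈-0.018) to the green tin (y≈-0.129), so I'll push right. First I turn the fingers along world x, then move above the start point.

```bash
python3 -m handwheel '[{"roll":0.1135},{"roll":0.1135},{"roll":0.1135},{"roll":0.1135},{"roll":0.1135},{"roll":0.1135},{"roll":0.1135},{"roll":0.1135},{"roll":0.1135},{"roll":0.1135}]' 85 30
python3 -m handwheel '[{"tx":-33,"ty":18.5},{"tx":-33,"ty":18.5},{"tx":-33,"ty":18.5},{"tx":-33,"ty":18.5},{"tx":-33,"ty":18.5},{"tx":-33,"ty":18.5},{"tx":-33,"ty":18.5},{"tx":-33,"ty":18.5},{"tx":-33,"ty":18.5},{"tx":-33,"ty":18.5},{"tx":-33,"ty":18.5},{"tx":-33,"ty":18.5}]'
python3 - <<'E'
from h import *
o=ctrl.get_obs(); c=cam("wrist"); print(R.from_rotvec(o["tool_rot"]).as_matrix().round(3),o["q"].round(2))
P=cloud(c); T=(P-o["tool_pos"])@R.from_rotvec(o["tool_rot"]).as_matrix()
near=(c[1]>0)&(T[...,2]<.03)&(np.abs(T[...,1])<.08)&(np.abs(T[...,0])<.05)
for s in (1,-1):
    m=near&(T[...,1]*s>0); print(m.sum(), np.nanpercentile(T[m],[0.5,50,99.5],axis=0).round(4).tolist() if m.sum() else "")
save(c[0],"w1")
E
```

```text
[[-0.908  0.419 -0.001]
 [ 0.419  0.908 -0.001]
 [ 0.    -0.002 -1.   ]] [ 1.02  0.05  1.61 -0.    1.48 -0.12]
22649 [[-0.01, 0.0004, -0.1029], [0.0122, 0.0419, -0.0805], [0.0212, 0.0718, -0.0175]]
23123 [[-0.0101, -0.0732, -0.1029], [0.0121, -0.0431, -0.0807], [0.0212, -0.0004, -0.0176]]$[0]: bad value
$[0]: bad value
```

View pics/w1.png

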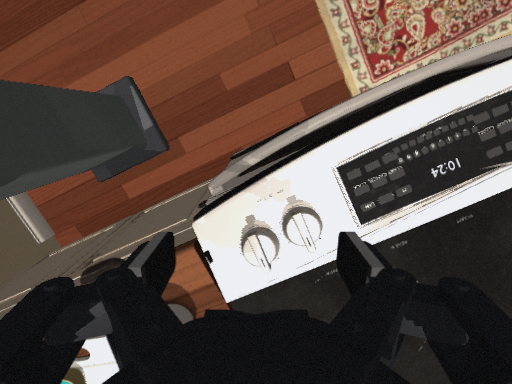

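```bash
python3 -m handwheel '[{"tx":0,"ty":0,"tz":0,"roll":0.1135},{"tx":0,"ty":0,"tz":0,"roll":0.1135},{"tx":0,"ty":0,"tz":0,"roll":0.1135},{"tx":0,"ty":0,"tz":0,"roll":0.1135},{"tx":0,"ty":0,"tz":0,"roll":0.1135},{"tx":0,"ty":0,"tz":0,"roll":0.1135},{"tx":0,"ty":0,"tz":0,"roll":0.1135},{"tx":0,"ty":0,"tz":0,"roll":0.1135},{"tx":0,"ty":0,"tz":0,"roll":0.1135},{"tx":0,"ty":0,"tz":0,"roll":0.1135}]' 85 30
python3 - <<'E'
from h import *
o=ctrl.get_obs();print(R.from_rotvec(o["tool_rot"]).as_matrix().round(3),o["q"].round(2),o["t"])
E
```

```text
t: 1.03
tool_pos: [0.262, 0.5672, 0.231]
tool_rot: [2.224, 2.218, -0.001]
contact_force: [0.1, 0.3, -0.3]
opening: 0.0849
grip_force: 0.0
[[ 0.003  1.    -0.   ]
 [ 1.    -0.003 -0.   ]
 [-0.    -0.    -1.   ]] [1.02 0.05 1.61 0.   1.48 1.02] 1.0333
```

```bash
python3 -m handwheel '[{"tx":-32,"ty":18,"tz":8,"roll":0},{"tx":-32,"ty":18,"tz":8,"roll":0},{"tx":-32,"ty":18,"tz":8,"roll":0},{"tx":-32,"ty":18,"tz":8,"roll":0},{"tx":-32,"ty":18,"tz":8,"roll":0},{"tx":-32,"ty":18,"tz":8,"roll":0},{"tx":-32,"ty":18,"tz":8,"roll":0},{"tx":-32,"ty":18,"tz":8,"roll":0},{"tx":-32,"ty":19,"tz":8,"roll":0},{"tx":-32,"ty":19,"tz":8,"roll":0},{"tx":-32,"ty":19,"tz":8,"roll":0},{"tx":-32,"ty":19,"tz":8,"roll":0}]'
```

```text
t: 2.03
tool_pos: [0.4838, 0.1823, 0.1349]
tool_rot: [2.218, 2.225, 0.001]
contact_force: [0.8, 0.9, 0.1]
opening: 0.0851
grip_force: 0.0
```

```bash
python3 -m handwheel '[{"tx":0,"ty":0,"tz":30,"roll":0},{"tx":0,"ty":0,"tz":30,"roll":0},{"tx":0,"ty":0,"tz":30,"roll":0},{"tx":0,"ty":0,"tz":20,"roll":0},{"tx":0,"ty":0,"tz":12,"roll":0},{"tx":0,"ty":0,"tz":12,"roll":0},{"tx":0,"ty":0,"tz":0,"roll":0}]'
python3 - <<'E'
from h import *
o=ctrl.get_obs(); print(o["contact_force"].round(1),o["tool_pos"].round(4))
s=cam("scene"); save(s[0][90:300,110:330],"s1",3.5)
E
```

```text
t: 2.62
tool_pos: [0.4818, 0.1837, -0.0008]
tool_rot: [-2.217, -2.223, 0.005]
contact_force: [-1.0, 0.3, 0.5]
opening: 0.085
grip_force: 0.0
[-1.   0.3  0.5] [ 0.4818  0.1837 -0.0008]
```

View pics/s1.png

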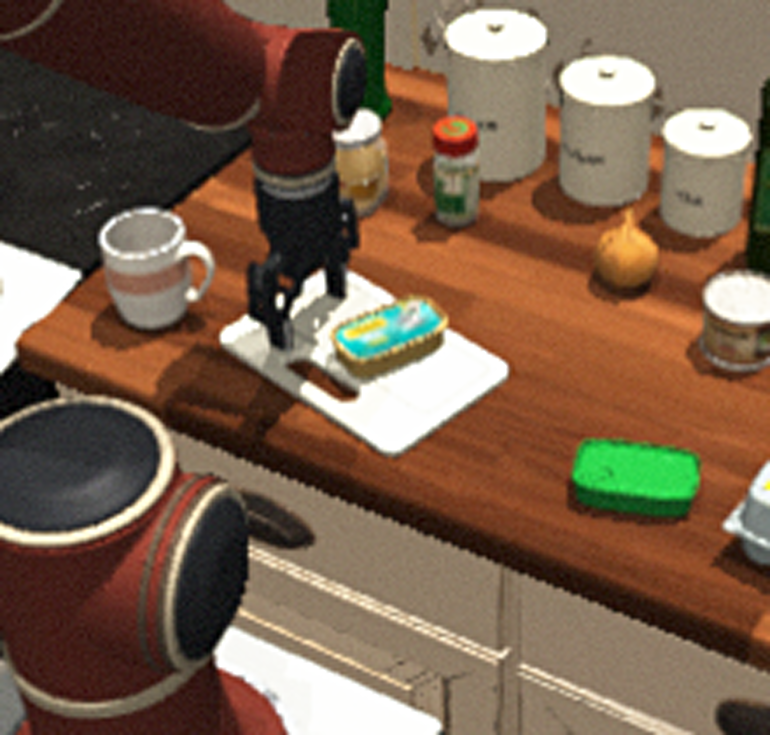

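The scene view shows both tips just above the board at (285,340) and (338,290), left of the tin and not touching anything. I push towards -y.

```bash
python3 -m handwheel '[{"tx":-8,"ty":0,"tz":0,"roll":0},{"tx":-8,"ty":0,"tz":0,"roll":0},{"tx":-8,"ty":0,"tz":0,"roll":0},{"tx":-8,"ty":0,"tz":0,"roll":0},{"tx":-8,"ty":0,"tz":0,"roll":0},{"tx":-8,"ty":0,"tz":0,"roll":0},{"tx":-8,"ty":0,"tz":0,"roll":0},{"tx":-8,"ty":0,"tz":0,"roll":0},{"tx":-8,"ty":0,"tz":0,"roll":0},{"tx":-8,"ty":0,"tz":0,"roll":0},{"tx":-8,"ty":0,"tz":0,"roll":0},{"tx":-8,"ty":0,"tz":0,"roll":0}]'
python3 - <<'E'
from h import *
s=cam("scene"); save(s[0][150:250,150:290],"s2",3.5)
E
```

```text
t: 3.67
tool_pos: [0.4836, 0.0873, 0.0013]
tool_rot: [-2.218, -2.225, -0.0]
contact_force: [-0.1, 1.0, 1.4]
opening: 0.0851
grip_force: 0.8
```

View pics/s2.png

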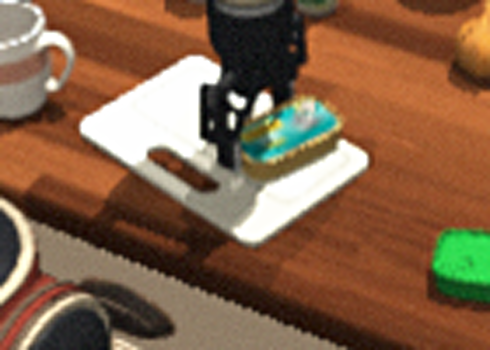

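The tin (px 290,135) is flush with both fingers and moving right, and the board has stayed put. I carry on.

```bash
python3 -m handwheel '[{"tx":-8,"ty":0,"tz":0,"roll":0},{"tx":-8,"ty":0,"tz":0,"roll":0},{"tx":-8,"ty":0,"tz":0,"roll":0},{"tx":-8,"ty":0,"tz":0,"roll":0},{"tx":-8,"ty":0,"tz":0,"roll":0},{"tx":-8,"ty":0,"tz":0,"roll":0},{"tx":-8,"ty":0,"tz":0,"roll":0},{"tx":-8,"ty":0,"tz":0,"roll":0},{"tx":-8,"ty":0,"tz":0,"roll":0},{"tx":-8,"ty":0,"tz":0,"roll":0},{"tx":-8,"ty":0,"tz":0,"roll":0},{"tx":-8,"ty":0,"tz":0,"roll":0}]'
python3 -m handwheel '[{"tx":-6,"ty":0,"tz":0,"roll":0},{"tx":-6,"ty":0,"tz":0,"roll":0},{"tx":-6,"ty":0,"tz":0,"roll":0},{"tx":-4,"ty":0,"tz":0,"roll":0},{"tx":0,"ty":0,"tz":0,"roll":0}]'
python3 - <<'E'
from h import *
s=cam("scene"); save(s[0][150:250,150:290],"s3",3.5)
E
```

```text
t: 4.72
tool_pos: [0.4837, -0.0088, 0.0011]
tool_rot: [-2.218, -2.225, 0.0]
contact_force: [-0.3, 0.4, -0.0]
opening: 0.0851
grip_force: 0.5
t: 5.13
tool_pos: [0.484, -0.0308, 0.0014]
tool_rot: [2.219, 2.224, -0.0]
contact_force: [-0.3, 0.7, 0.2]
opening: 0.0848
grip_force: 0.0
```

View pics/s3.png

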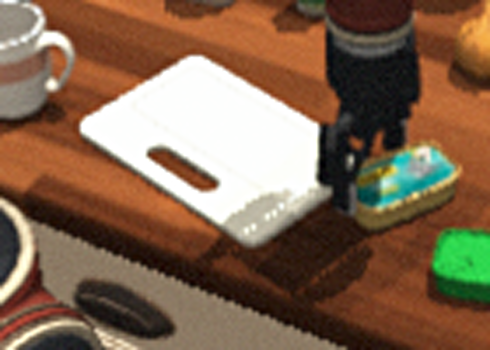

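The tin (px 408,185) is on the worktop beside the board and looks flat; the board hasn't moved. I back off, lift and check from above.

```bash
python3 -m handwheel '[{"tx":7,"ty":0,"tz":0,"roll":0},{"tx":6,"ty":0,"tz":-10,"roll":0},{"tx":0,"ty":0,"tz":-35,"roll":0},{"tx":0,"ty":0,"tz":-35,"roll":0},{"tx":15,"ty":15,"tz":-20,"roll":0},{"tx":20,"ty":20,"tz":0,"roll":0},{"tx":20,"ty":20,"tz":0,"roll":0},{"tx":20,"ty":20,"tz":0,"roll":0},{"tx":20,"ty":20,"tz":0,"roll":0},{"tx":20,"ty":20,"tz":0,"roll":0},{"tx":20,"ty":5,"tz":0,"roll":0},{"tx":11,"ty":0,"tz":0,"roll":0}]'
python3 -m handwheel '[{"tx":0,"ty":0,"tz":0,"roll":-0.12},{"tx":0,"ty":0,"tz":0,"roll":-0.12},{"tx":0,"ty":0,"tz":0,"roll":-0.12},{"tx":0,"ty":0,"tz":0,"roll":-0.12},{"tx":0,"ty":0,"tz":0,"roll":-0.12},{"tx":0,"ty":0,"tz":0,"roll":-0.12},{"tx":0,"ty":0,"tz":0,"roll":-0.12},{"tx":0,"ty":0,"tz":0,"roll":-0.12},{"tx":0,"ty":0,"tz":0,"roll":-0.12},{"tx":0,"ty":0,"tz":0,"roll":-0.12},{"tx":0,"ty":0,"tz":0,"roll":-0.12},{"tx":0,"ty":0,"tz":0,"roll":-0.12}]'
python3 -m handwheel '[{"tx":0,"ty":0,"tz":0,"roll":-0.1},{"tx":0,"ty":0,"tz":0,"roll":-0.03},{"tx":0,"ty":0,"tz":0,"roll":0}]'
cat > m2.py <<'E'
from h import *
from meas import rect
import sys
def top():
    c=cam("top"); H,S,V=cv2.split(cv2.cvtColor(c[0],cv2.COLOR_RGB2HSV)); P=cloud(c)
    W=plane(np.indices((384,512))[::-1].reshape(2,-1).T,c,.009).reshape(384,512,3)
    box=lambda a,b,e,f:(W[...,0]>a)&(W[...,0]<b)&(W[...,1]>e)&(W[...,1]<f)
    r,_=rect(box(.22,.62,-.03,.265)&(S<60)&(V>130),c,.009,"board"); print(cv2.boxPoints(r).round().tolist())
    slot=box(.25,.45,.05,.2)&(S>70)&(H<25)&(V<190)
    t=box(.3,.62,-.14,.15)&(H>75)&(H<100)&(S>70)
    if t.sum(): rect(t,c,.027,"tin lid"); Q=P[t]; print("tin z",np.nanpercentile(Q[:,2],[5,50,95]).round(3))
    rect((H>50)&(H<75)&(S>120),c,.03,"green")
    for nm,(a,b,e,f) in dict(mug=(188,226,130,172),egg=(175,232,335,378)).items():
        Q=P[a:b,e:f].reshape(-1,3); Q=Q[Q[:,2]>.016]; print(nm,np.nanpercentile(Q,[1,50,99],axis=0).round(3).tolist())
    return c
if __name__=="__main__":
    o=ctrl.get_obs(); print(o["t"],o["tool_pos"].round(4),R.from_rotvec(o["tool_rot"]).as_matrix().round(3).tolist(),o["q"].round(2))
    c=top(); save(c[0][130:270,120:340],sys.argv[1],3)
E
python3 m2.py p1
```

```text
t: 6.18
tool_pos: [0.6045, 0.1323, 0.1023]
tool_rot: [2.215, 2.227, 0.002]
contact_force: [-0.0, 0.3, -0.1]
opening: 0.0848
grip_force: 0.0
t: 7.18
tool_pos: [0.6025, 0.1298, 0.1018]
tool_rot: [-0.19, -3.135, 0.0]
contact_force: [0.9, 0.3, -0.5]
opening: 0.0851
grip_force: 0.0
t: 7.43
tool_pos: [0.6027, 0.1298, 0.1018]
tool_rot: [0.005, -3.141, 0.0]
contact_force: [0.3, 0.7, 0.5]
opening: 0.0852
grip_force: 0.0
7.4333 [0.6027 0.1298 0.1018] [[-1.0, -0.003, -0.0], [-0.003, 1.0, -0.0], [0.0, -0.0, -1.0]] [ 0.09  0.14  1.74 -0.    1.26 -1.48]
board px [245. 204.] ctr [454.3  19.8] size [165.7  81.6] ang 8.6
[[366.0, 48.0], [379.0, -33.0], [542.0, -8.0], [530.0, 73.0]]
tin lid px [274. 197.] ctr [487.9 -56.5] size [50.5 92.3] ang 64.2
tin z [0.018 0.024 0.029]
green px [310. 213.] ctr [ 433.2 -177.2] size [ 62.3 103.9] ang 19.2
mug [[0.397, 0.277, 0.017], [0.445, 0.337, 0.065], [0.471, 0.375, 0.095]]
egg [[0.39, -0.382, 0.032], [0.462, -0.324, 0.069], [0.544, -0.276, 0.079]]
```

View pics/p1.png

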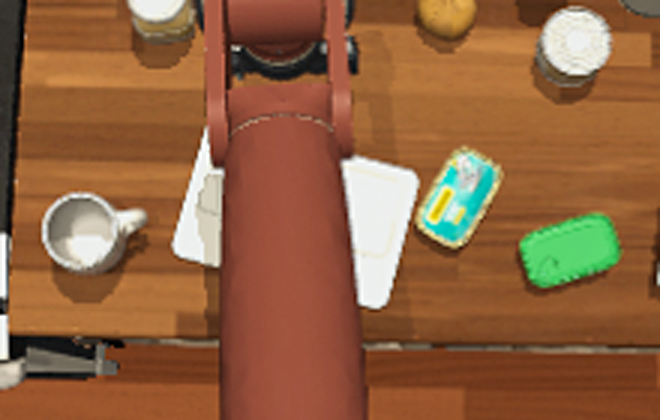

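Top view: the tin is flat on the worktop (lid at z≈0.025, px 460,198) but it turned, and its near-left corner is only a few mm from the board's rim (px 420,235). Before moving the board I'll nudge it about 18 mm further right with closed fingers. That leaves about 20 mm to the green tin.

```bash
python3 -m handwheel '[{"tx":22,"ty":-15,"tz":0,"roll":0},{"tx":22,"ty":-15,"tz":0,"roll":0},{"tx":22,"ty":-15,"tz":0,"roll":0},{"tx":22,"ty":-15,"tz":0,"roll":0},{"tx":22,"ty":-15,"tz":0,"roll":0},{"tx":19,"ty":-15,"tz":0,"roll":0},{"tx":0,"ty":0,"tz":0,"roll":0},{"tx":0,"ty":0,"tz":20,"roll":0},{"tx":0,"ty":0,"tz":30,"roll":0},{"tx":0,"ty":0,"tz":20,"roll":0},{"tx":0,"ty":0,"tz":12,"roll":0},{"tx":0,"ty":0,"tz":6,"roll":0}]' 0 30
python3 -m handwheel '[{"tx":0,"ty":-7,"tz":0,"roll":0},{"tx":0,"ty":-7,"tz":0,"roll":0},{"tx":0,"ty":-7,"tz":0,"roll":0},{"tx":0,"ty":-7,"tz":0,"roll":0},{"tx":0,"ty":-7,"tz":0,"roll":0},{"tx":0,"ty":-7,"tz":0,"roll":0},{"tx":0,"ty":-7,"tz":0,"roll":0},{"tx":0,"ty":-4,"tz":0,"roll":0},{"tx":0,"ty":0,"tz":0,"roll":0}]'
```

```text
t: 8.48
tool_pos: [0.4731, 0.0396, 0.0113]
tool_rot: [0.003, -3.138, -0.001]
contact_force: [-0.2, 0.2, 0.1]
opening: -0.0001
grip_force: 0.0
t: 9.23
tool_pos: [0.4749, -0.0149, 0.0134]
tool_rot: [-0.002, 3.141, -0.001]
contact_force: [0.2, 0.1, 0.1]
opening: -0.0005
grip_force: 0.0
```

```bash
python3 -m handwheel '[{"tx":0,"ty":8,"tz":0,"roll":0},{"tx":0,"ty":0,"tz":-30,"roll":0},{"tx":0,"ty":0,"tz":-30,"roll":0},{"tx":-10,"ty":0,"tz":-30,"roll":0},{"tx":-30,"ty":0,"tz":0,"roll":0},{"tx":-30,"ty":0,"tz":0,"roll":0},{"tx":-30,"ty":0,"tz":0,"roll":0},{"tx":-28,"ty":0,"tz":0,"roll":0},{"tx":0,"ty":0,"tz":0,"roll":0}]' 85
python3 m2.py p2
```

```text
t: 9.98
tool_pos: [0.6066, -0.005, 0.1034]
tool_rot: [-0.005, 3.139, -0.0]
contact_force: [-0.2, -0.7, 0.6]
opening: 0.0848
grip_force: 0.0
9.9833 [ 0.6066 -0.005   0.1034] [[-1.0, -0.003, 0.003], [-0.003, 1.0, -0.0], [-0.003, -0.0, -1.0]] [-0.13  0.12  1.76  0.    1.26 -1.7 ]
board px [207. 197.] ctr [477.5 151.7] size [172.  156.9] ang 76.6
[[381.0, 86.0], [534.0, 50.0], [574.0, 217.0], [421.0, 254.0]]
tin lid px [281. 195.] ctr [489.4 -80. ] size [30.6 90.4] ang 67.4
tin z [0.017 0.024 0.463]
green px [310. 213.] ctr [ 433.2 -177.2] size [ 62.3 103.9] ang 19.2
mug [[0.397, 0.276, 0.017], [0.444, 0.336, 0.066], [0.471, 0.375, 0.095]]
egg [[0.391, -0.381, 0.032], [0.462, -0.324, 0.069], [0.544, -0.276, 0.078]]
```

View pics/p2.png

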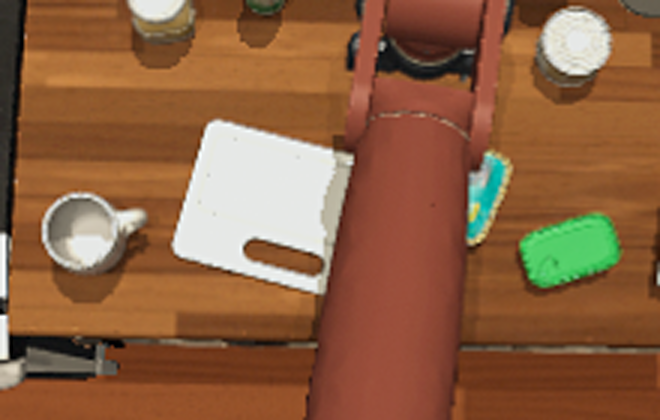

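The board is unmoved (left corners identical) and the tin has moved clear to the right. Next I place the open fingers behind the far rim, centred on the board, and lower them until they nearly touch the worktop.

```bash
python3 -m handwheel '[{"tx":0,"ty":24,"tz":0,"roll":0},{"tx":0,"ty":25,"tz":0,"roll":0},{"tx":0,"ty":25,"tz":0,"roll":0},{"tx":0,"ty":25,"tz":0,"roll":0},{"tx":0,"ty":24,"tz":0,"roll":0},{"tx":0,"ty":0,"tz":30,"roll":0},{"tx":0,"ty":0,"tz":30,"roll":0},{"tx":0,"ty":0,"tz":25,"roll":0},{"tx":0,"ty":0,"tz":12,"roll":0},{"tx":0,"ty":0,"tz":8,"roll":0},{"tx":0,"ty":0,"tz":3,"roll":0},{"tx":0,"ty":0,"tz":0,"roll":0}]'
python3 -m handwheel '[{"tx":0,"ty":0,"tz":1.5,"roll":0},{"tx":0,"ty":0,"tz":1.5,"roll":0},{"tx":0,"ty":0,"tz":0,"roll":0}]'
```

```text
t: 11.03
tool_pos: [0.6025, 0.1174, -0.0043]
tool_rot: [-0.003, 3.141, 0.0]
contact_force: [0.8, -0.5, 0.9]
opening: 0.0848
grip_force: 0.0
t: 11.28
tool_pos: [0.6034, 0.1174, -0.0065]
tool_rot: [-0.003, 3.14, 0.0]
contact_force: [-0.5, -0.4, 0.4]
opening: 0.0852
grip_force: 0.0
```

```bash
python3 -m handwheel '[{"tx":0,"ty":0,"tz":1.5,"roll":0},{"tx":0,"ty":0,"tz":1.5,"roll":0},{"tx":0,"ty":0,"tz":0,"roll":0}]'
python3 -m handwheel '[{"tx":0,"ty":0,"tz":1,"roll":0},{"tx":0,"ty":0,"tz":1,"roll":0},{"tx":0,"ty":0,"tz":0,"roll":0}]'
```

```text
t: 11.53
tool_pos: [0.6024, 0.1173, -0.0108]
tool_rot: [0.003, -3.141, 0.0]
contact_force: [0.2, -0.1, -0.8]
opening: 0.0848
grip_force: 0.0
t: 11.78
tool_pos: [0.6024, 0.1174, -0.0129]
tool_rot: [0.004, -3.141, 0.0]
contact_force: [-0.1, 0.4, -0.3]
opening: 0.0849
grip_force: 0.0
```

```bash
python3 -m handwheel '[{"tx":7,"ty":0,"tz":-1,"roll":0},{"tx":7,"ty":0,"tz":0,"roll":0},{"tx":7,"ty":0,"tz":0,"roll":0},{"tx":7,"ty":0,"tz":0,"roll":0},{"tx":7,"ty":0,"tz":0,"roll":0},{"tx":7,"ty":0,"tz":0,"roll":0},{"tx":0,"ty":0,"tz":0,"roll":0}]'
python3 -m handwheel '[{"tx":6,"ty":0,"tz":0,"roll":0},{"tx":6,"ty":0,"tz":0,"roll":0},{"tx":6,"ty":0,"tz":0,"roll":0},{"tx":6,"ty":0,"tz":0,"roll":0},{"tx":6,"ty":0,"tz":0,"roll":0},{"tx":6,"ty":0,"tz":0,"roll":0},{"tx":6,"ty":0,"tz":0,"roll":0},{"tx":0,"ty":0,"tz":0,"roll":0}]'
cat > m3.py <<'E'
from h import *
import sys
s=cam("scene"); save(s[0][140:260,140:300],sys.argv[1],3.5)
c=cam("top"); H,S,V=cv2.split(cv2.cvtColor(c[0],cv2.COLOR_RGB2HSV))
W=plane(np.indices((384,512))[::-1].reshape(2,-1).T,c,.009).reshape(384,512,3)
m=((W[...,0]>.22)&(W[...,0]<.62)&(W[...,1]>-.03)&(W[...,1]<.265)&(S<60)&(V>120))
def fit(P,a):
    q=np.polyfit(P[:,a],P[:,1-a],1)
    for _ in range(4):
        e=np.abs(np.polyval(q,P[:,a])-P[:,1-a]); q=np.polyfit(P[e<max(.002,np.median(e)*1.5),a],P[e<max(.002,np.median(e)*1.5),1-a],1)
    return q
# near rim and far rim: per column last/first mask row, front (bottom) edge
nr=[];fr=[]
for u in range(512):
    v=np.where(m[:,u])[0]
    if len(v)>15: nr.append((u,v.max()+.5)); fr.append((u,v.min()-.5))
N=plane(nr,c,.009); F=plane(fr,c,.009)
print("y range",N[:,1].min().round(3),N[:,1].max().round(3))
for n,P in(("near",N),("far",F)):
    q=fit(P,1); print(n,"slope",q[0].round(3),"x at y=0.02,.12,.22",np.polyval(q,[.02,.12,.22]).round(4))
E
python3 m3.py s4
```

```text
t: 12.37
tool_pos: [0.5589, 0.1174, -0.0118]
tool_rot: [0.004, -3.141, 0.0]
contact_force: [-1.2, 0.6, 0.3]
opening: 0.085
grip_force: 0.0
t: 13.03
tool_pos: [0.5171, 0.1172, -0.0119]
tool_rot: [0.004, -3.14, 0.0]
contact_force: [0.3, 1.1, 0.5]
opening: 0.0849
grip_force: 0.1
y range -0.018 0.222
near slope 0.048 x at y=0.02,.12,.22 [0.3404 0.3452 0.35  ]
far slope -0.036 x at y=0.02,.12,.22 [0.4971 0.4935 0.4899]
```

View pics/s4.png

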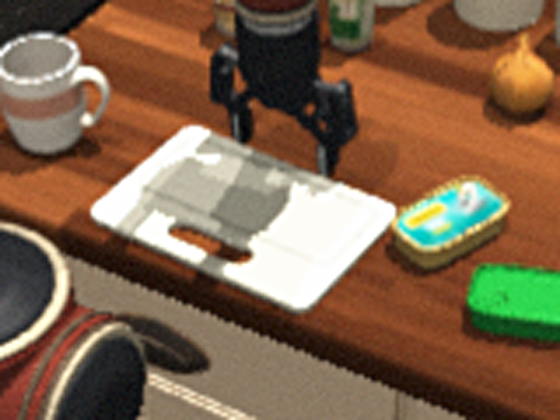

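The scene shows both fingertips at the far rim (px 240,130 and 330,165), the board nearly square, and the tin (450,220) very close to its right rim. I check the clearance numerically.

```bash
cat > m4.py <<'E'
from h import *
for n in("top","scene"):
    c=cam(n); P=cloud(c); H,S,V=cv2.split(cv2.cvtColor(c[0],cv2.COLOR_RGB2HSV))
    W=plane(np.indices((384,512))[::-1].reshape(2,-1).T,c,.009).reshape(384,512,3)
    t=(W[...,0]>.38)&(W[...,0]<.62)&(W[...,1]>-.16)&(W[...,1]<.03)&(P[...,2]>.014)&(P[...,2]<.04)&(S>35)
    t=cv2.morphologyEx(t.astype(np.uint8),cv2.MORPH_OPEN,np.ones((3,3)))>0
    Q=P[t]; r=cv2.minAreaRect(np.float32(Q[:,:2]*1000)); print(n,"tin",t.sum(),np.round(r[0],0),np.round(r[1],0),round(r[2],1),"ext",np.percentile(Q,[1,99],axis=0).round(3).tolist())
    print(cv2.boxPoints(r).round().tolist())
    m=(S<60)&(V>110)&(W[...,0]>.22)&(W[...,0]<.5)&(W[...,1]>-.035)&(W[...,1]<.265)
    for x in(.36,.38,.40,.42,.44,.46,.48):
        k=m&(abs(W[...,0]-x)<.006); y=W[k][:,1]
        if len(y): print(x,"y",y.min().round(4),y.max().round(4))
E
python3 m4.py
```

```text
top tin 656 [ 472. -111.] [153. 105.] 62.1 ext [[0.398, -0.156, 0.016], [0.542, -0.034, 0.031]]
[[390.0, -153.0], [483.0, -203.0], [554.0, -68.0], [461.0, -18.0]]
0.36 y -0.0125 0.2254
0.38 y -0.0122 0.2259
0.4 y -0.0151 0.2236
0.42 y -0.0148 0.224
0.44 y -0.0178 0.2218
0.46 y -0.0175 0.2194
0.48 y -0.0172 0.2201
scene tin 614 [ 472. -111.] [162. 111.] 64.8 ext [[0.397, -0.165, 0.015], [0.538, -0.032, 0.028]]
[[387.0, -161.0], [487.0, -208.0], [556.0, -61.0], [456.0, -14.0]]
0.36 y -0.0155 0.2249
0.38 y -0.0167 0.2253
0.4 y -0.0182 0.2233
0.42 y -0.0198 0.2239
0.44 y -0.0214 0.2216
0.46 y -0.0227 0.2221
0.48 y -0.0317 0.22
```

There is about 14 mm between the board's right rim (y≈-0.018) and the tin (y≈-0.033), and the board's remaining yaw is -0.05. I keep pushing.

```bash
python3 -m handwheel '[{"tx":5,"ty":0,"tz":0,"roll":0},{"tx":5,"ty":0,"tz":0,"roll":0},{"tx":5,"ty":0,"tz":0,"roll":0},{"tx":5,"ty":0,"tz":0,"roll":0},{"tx":5,"ty":0,"tz":0,"roll":0},{"tx":5,"ty":0,"tz":0,"roll":0},{"tx":5,"ty":0,"tz":0,"roll":0},{"tx":5,"ty":0,"tz":0,"roll":0},{"tx":0,"ty":0,"tz":0,"roll":0}]'
python3 m3.py x1; python3 m4.py
```

```text
t: 13.98
tool_pos: [0.4771, 0.1171, -0.0119]
tool_rot: [0.004, -3.14, 0.0]
contact_force: [-0.7, 0.1, 0.6]
opening: 0.0849
grip_force: 0.0
y range -0.019 0.217
near slope -0.003 x at y=0.02,.12,.22 [0.3071 0.3069 0.3066]
far slope -0.023 x at y=0.02,.12,.22 [0.4655 0.4632 0.4609]
top tin 655 [ 472. -110.] [151. 106.] 62.6 ext [[0.397, -0.157, 0.015], [0.543, -0.034, 0.031]]
[[390.0, -153.0], [485.0, -202.0], [554.0, -68.0], [460.0, -19.0]]
0.36 y -0.019 0.219
0.38 y -0.0186 0.2196
0.4 y -0.0183 0.2171
0.42 y -0.018 0.2178
0.44 y -0.0178 0.2185
0.46 y -0.0175 0.2159
scene tin 616 [ 471. -112.] [164. 108.] 64.1 ext [[0.396, -0.165, 0.015], [0.543, -0.031, 0.029]]
[[387.0, -162.0], [484.0, -210.0], [556.0, -62.0], [458.0, -15.0]]
0.36 y -0.0229 0.2191
0.38 y -0.0237 0.217
0.4 y -0.0235 0.2205
0.42 y -0.0225 0.2181
0.44 y -0.0237 0.2187
0.46 y -0.0145 0.2161
0.48 y -0.0317 -0.0317
```

The board is now square (near-rim slope -0.003) with its near rim at x=0.307, so its centre is at 0.3845. It needs about 32 mm more to put the slot's inner side at x≈0.316.

```bash
python3 -m handwheel '[{"tx":4,"ty":0,"tz":0,"roll":0},{"tx":4,"ty":0,"tz":0,"roll":0},{"tx":4,"ty":0,"tz":0,"roll":0},{"tx":4,"ty":0,"tz":0,"roll":0},{"tx":4,"ty":0,"tz":0,"roll":0},{"tx":4,"ty":0,"tz":0,"roll":0},{"tx":4,"ty":0,"tz":0,"roll":0},{"tx":4,"ty":0,"tz":0,"roll":0},{"tx":0,"ty":0,"tz":0,"roll":0}]'
python3 -m handwheel '[{"tx":-10,"ty":0,"tz":0,"roll":0},{"tx":-15,"ty":0,"tz":0,"roll":0},{"tx":0,"ty":0,"tz":-30,"roll":0},{"tx":0,"ty":0,"tz":-30,"roll":0},{"tx":0,"ty":0,"tz":-30,"roll":0},{"tx":0,"ty":0,"tz":-30,"roll":0},{"tx":0,"ty":30,"tz":-20,"roll":0},{"tx":0,"ty":35,"tz":-10,"roll":0},{"tx":0,"ty":35,"tz":0,"roll":0},{"tx":0,"ty":35,"tz":0,"roll":0},{"tx":0,"ty":35,"tz":0,"roll":0},{"tx":0,"ty":35,"tz":0,"roll":0}]'
python3 -m handwheel '[{"tx":0,"ty":30,"tz":0,"roll":0},{"tx":0,"ty":30,"tz":0,"roll":0},{"tx":0,"ty":30,"tz":0,"roll":0},{"tx":0,"ty":30,"tz":0,"roll":0},{"tx":0,"ty":0,"tz":0,"roll":0}]'
python3 m3.py x2; python3 m2.py x3
```

```text
t: 14.93
tool_pos: [0.4456, 0.1171, -0.0117]
tool_rot: [0.004, -3.141, 0.0]
contact_force: [1.2, 0.6, 0.7]
opening: 0.0852
grip_force: 0.5
t: 15.93
tool_pos: [0.4706, 0.3237, 0.1377]
tool_rot: [0.003, -3.14, 0.001]
contact_force: [0.2, -0.7, 0.1]
opening: 0.0852
grip_force: 0.0
t: 16.35
tool_pos: [0.4699, 0.4462, 0.1373]
tool_rot: [0.009, -3.14, -0.001]
contact_force: [-0.8, -1.4, 0.1]
opening: 0.0851
grip_force: 0.0
y range -0.02 0.216
near slope -0.019 x at y=0.02,.12,.22 [0.2783 0.2765 0.2746]
far slope -0.005 x at y=0.02,.12,.22 [0.4339 0.4334 0.4329]
16.45 [0.4703 0.4425 0.1371] [[-1.0, -0.004, -0.002], [-0.004, 1.0, -0.002], [0.002, -0.002, -1.0]] [ 0.64  0.17  1.64 -0.    1.33 -0.93]
board px [223. 235.] ctr [355.2 100.1] size [157.3 239.7] ang 0.1
[[276.0, 220.0], [277.0, -20.0], [434.0, -20.0], [434.0, 220.0]]
tin lid px [278. 195.] ctr [491.9 -70.5] size [50.1 93.1] ang 67.8
tin z [0.017 0.023 0.029]
green px [310. 213.] ctr [ 433.2 -177.2] size [ 62.3 103.9] ang 19.2
mug [[0.347, 0.276, 0.017], [0.442, 0.333, 0.069], [0.471, 0.374, 0.488]]
egg [[0.39, -0.382, 0.033], [0.462, -0.323, 0.07], [0.544, -0.275, 0.079]]
```

Board centre 0.355, yaw 0, slot inner side at x≈0.319. One last check of the edge, the mug and the shaker before I hand in.

```bash
python3 - <<'E'
from h import *
c=cam("top"); P=cloud(c); t=np.load("t.npz"); P0=cloud((t["im"],t["d"],t["K"],float(t["k1"]),t["E"]))
for nm,(a,b,e,f) in dict(mug=(188,226,130,172),salt=(135,165,355,380)).items():
    for X in(P0,P):
        Q=X[a:b,e:f].reshape(-1,3); Q=Q[(Q[:,2]>.05)&(Q[:,2]<.1)]; print(nm,len(Q),np.nanpercentile(Q,[2,50,98],axis=0).round(3).tolist())
for y in(-.06,-.1,-.2,-.3,.26):
    k=(abs(P0[...,1]-y)<.03)&(abs(P0[...,2])<.012)&(P0[...,0]<.36); print(y,np.nanpercentile(P0[k][:,0],[0,1,2]).round(4))
g=cv2.cvtColor(t["im"],cv2.COLOR_RGB2GRAY).astype(float)
for u in(190,240,280): print(u,[(v,int(g[v,u]),plane([[u,v]],c,0)[0,0].round(3),round(float(P0[v,u,2]),3)) for v in range(237,247)])
E
```

```text
mug 260 [[0.397, 0.278, 0.053], [0.438, 0.321, 0.081], [0.471, 0.374, 0.095]]
mug 259 [[0.397, 0.278, 0.053], [0.437, 0.32, 0.08], [0.471, 0.374, 0.095]]
salt 115 [[0.629, -0.381, 0.051], [0.642, -0.365, 0.08], [0.661, -0.352, 0.092]]
salt 117 [[0.629, -0.384, 0.054], [0.643, -0.365, 0.08], [0.662, -0.352, 0.092]]
-0.06 [-0.1114 -0.1006  0.0492]
-0.1 [-0.1144 -0.1115 -0.1088]
-0.2 [0.3313 0.3314 0.3316]
-0.3 [0.3326 0.3327 0.3327]
0.26 [0.3323 0.3325 0.3327]
190 [(237, 72, np.float64(0.35), 0.003), (238, 74, np.float64(0.347), -0.001), (239, 77, np.float64(0.344), -0.005), (240, 81, np.float64(0.341), 0.005), (241, 72, np.float64(0.337), -0.005), (242, 47, np.float64(0.334), -0.005), (243, 58, np.float64(0.331), -0.689), (244, 98, np.float64(0.328), -0.777), (245, 88, np.float64(0.324), -0.922), (246, 60, np.float64(0.321), -0.91)]
240 [(237, 77, np.float64(0.354), 0.002), (238, 74, np.float64(0.35), -0.001), (239, 70, np.float64(0.347), -0.002), (240, 68, np.float64(0.344), 0.003), (241, 73, np.float64(0.341), 0.001), (242, 69, np.float64(0.337), -0.001), (243, 54, np.float64(0.334), -0.004), (244, 70, np.float64(0.331), -0.004), (245, 103, np.float64(0.328), -0.693), (246, 89, np.float64(0.325), -0.789)]
280 [(237, 79, np.float64(0.356), 0.005), (238, 80, np.float64(0.353), -0.002), (239, 78, np.float64(0.349), 0.006), (240, 75, np.float64(0.346), 0.003), (241, 72, np.float64(0.343), -0.006), (242, 69, np.float64(0.34), -0.0), (243, 64, np.float64(0.336), 0.003), (244, 45, np.float64(0.333), 0.0), (245, 52, np.float64(0.33), -0.002), (246, 79, np.float64(0.327), -0.706)]
```

The edge is at x≈0.331 and the slot's inner side at ≈0.319, so 12 mm of board lies between them. The mug and shaker haven't moved.

```bash
python3 -c "
from station import ctrl; print(ctrl.finish_job())"
```

```text
the job is handed in; nothing more can be done
None
```

The job is handed in: the cream tin lies flat on the worktop to the right of the board, and the board is square to the front edge with its slot about 12 mm past it (estimated from the top camera); the mug, salt shaker and egg box measured where they started.

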